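Load a reagent pack into the tilted reagent bay

TASK

Find the reagent pack with the single small port near one corner of its top, lift it straight up off its two pins keeping it level, set it down flat on the bench and let go. Then take it by its two ends, lay it (do not drop it) on the floor of the tilted bay, lengthwise up the slope with its port towards the low corner, and let go so that it slides fully home against the end stop and the low side wall. Leave the other two packs seated on their pins.

Things in the scene. Friction and masses are not known exactly. Their poses are not given: they have to be found in the camera images.
- pack: the pack to load: closed rigid white plastic block, 68 mm long (own x), 54 mm wide (own y), 34 mm tall, 0.1 to 0.2 kg. Origin: centre of its underside, z up. Two round pin holes (9 mm wide, 18 mm deep) in the underside on its long axis at x = +20 and -20 mm. Known from its neighbours only by the one small port on its top, near the corner at -x, -y
- pack_port (a point): centre of the pack's port: a low grey collar 17 mm across, 3 mm high, with a dark rubber septum. At x = -22, y = -15, z = 34 mm of the pack
- pack_b: neighbour pack, same block and colour, but with two 17 mm ports, one at each end of its long centre line (x = +22 and -22 mm). Same origin and axes. To be left on its pins
- pack_c: neighbour pack, same block and colour, but with one large 36 mm port in the middle of its top. Same origin and axes. To be left on its pins
- rail: the carrier, fixed: aluminium base 76 mm (own x) by 256 mm (own y), 12 mm thick, an upright plate at each end (44 mm high). Origin: centre of its underside. The three packs stand end to end along y at y = -78, 0, +78 mm in any order, undersides at z = 12 mm, long axes along y. Only 10 mm between their ends (no room for fingers); the long sides are free
- mat: a flat grey mat fixed on the bench, 140 by 130 mm (own x, y), 2 mm thick, kept free: a clear place to set the pack down. Origin at the centre of its underside; its top is at z = 2 mm
- tray: the tilted bay, fixed: slick tray, floor 125 x 70 mm, end stop and two side walls 40 mm high, 4 mm thick; upper end and top open. Origin: low corner of the floor (inner faces). x runs up the slope (20 degrees), y across it from the low side wall (y = 0) to the other (y = 70 mm), rising 13 degrees; z is the floor's normal. End stop: face x = 0. No room for fingers beside a pack's long sides
- rail_pin (a point): tip of one of the carrier's six steel pins (z = 26 mm). Pins are 8 mm thick and stand 14 mm above the base, two under each pack at 20 mm either side of its centre along the carrier; a tilted pack binds on them. This pin is the one of the middle pack nearer the +y end
- tray_home (a point): where the centre of the pack's underside lies when it is fully home: on the floor at x = 34, y = 27, z = 0 mm of the tray, the pack's x along the tray's x (up the slope). Floor friction is low (about 0.12): a pack let go anywhere on the floor slides down into this corner
- suction_post (a point): top of a thin steel post outside the bay's low corner, 94 mm above the bench, with a small arm turned away from the tray: keep clear of it
Not all that is in view belongs to the job. Leave any brown or green look-alike of the pack_b alone. What is shaped like the pack but pink or turquoise is not meant.

How it is judged:
By the outcome, as a careful person would: the job done as asked, in the order asked, and still so for the second after the job is handed in, with the robot touching nothing.
It also fails if it takes over 58 s, if anything falls off the work surface, if the arm or the gripper's body presses on something with over 40 N, if the wrist force passes 120 N, or if a joint passes its speed limit or range.

ROBOT

A 7-joint arm with a two-finger parallel gripper is mounted at the origin on the work surface. World frame = base frame: x ahead of the robot, y to its left, z up, the work surface at z = 0. Lengths are in m, angles in rad, forces in N, time in s.
With the tool pointing down it reaches from about 0.4 to 0.85 m from the base axis. Payload 10.4 kg.
Tool frame: the origin (TCP) lies midway between the tips of the shut fingers; the grasp point (between the pads) lies 19 mm behind it (robot.tcp_to_grasp is the distance from the TCP to the grasp point, in m); z points along the fingers, y is the line along which they close (so a half turn about z gives the same grasp; the last joint's range is limited). The gripper opens to 85 mm and grips with 20 to 120 N. Pads are 22 mm wide; open, the fingers measure 114 mm over their backs; the gripper's body (76 mm by 85 mm) begins 54 mm behind the grasp point. The pads swing forward as they close: fully open they stand 13 mm farther back than shut.
Start: joints at [-1.292, 0.332, -0.065, 1.46, 0.022, 1.35, -0.088], TCP at [0.186, 0.597, 0.231] pointing down, gripper open.
Joint ranges: [-2.6, 2.6], [-0.5, 2.12], [-1.47, 1.34], [0.16, 2.42], [-1.27, 4.41], [0.06, 2.06], [-2.6, 2.6]. Speed limits (rad/s): [2.22, 2.22, 2.79, 2.79, 3.14, 3.14, 3.14].

INTERFACE

Orientations are given as a rotation vector (axis times angle).
In Python, from workcell import robot, cams gives the robot as it stands. The module is installed in compiled form; this text tells all that it offers.
- The arm moves only by the shell command python3 -m pendant 'ROWS' [FORCE]. ROWS is JSON, a list of rows, each a list of 7 numbers: the shift along the tool's x, y, z in cm, then the turn, a rotation vector about the tool's x, y, z in degrees, then the opening, from -1 (shut) to 1 (fully open). In form: [[x, y, z, rx, ry, rz, hand], ...]. A call has 1 to 12 rows; each row shifts and turns the commanded pose from where the row before left it, along the tool's axes as they then stand; what a row does not reach is not made up. A row lasts 1/10 s, in which the tool goes at most 50 mm and 8.59 degrees, less where a joint would pass 70% of its speed; a pose out of reach is approached as far as the arm can. A call with a gripper value outside its range is refused whole. The fingers move at their own pace and stop on an object; FORCE is the grip in N (left out, the last holds). Time passes only in rows, so rows that do not move let the fingers close. It gives the time, the measured TCP pose, the force, the opening and the grip force at its end, in the units of the state.
- robot.observe(): the state, without advancing time (a new reading comes with each control period).
- cams.grab_frame(name): name is "scene" or "top"; returns a dict with "img" (400x640x3 uint8, blue, green, red), "range_z" (400x640 float32, m along the optical axis (not along the pixel's ray), 0 where there is no reading), "vfov" (degrees; the focal length in pixels is half the picture's height over the tangent of half this angle, whatever the lens; pixels are square), "cx", "cy" (the principal point, pixels), "dist" ([k1, k2, p1, p2, k3] as OpenCV has them; the pictures are not rectified), "rvec" (rotation vector, rad) and "tvec" (3), from world to camera coordinates, as OpenCV has them. Camera axes: x right, y down, z forward; pixel columns grow to the right and rows downward; lengths in m; the calibration is good to about 2 mm. A picture is of the moment at which its call begins.
- robot.finish_job(): hands the job in; it is judged then, once.
The state is a dict: "time_s": time; "qpos": joint angles; "joint_vel": joint speeds; "joint_torque": joint torques, N m; "tool_pos": TCP position; "eef_rot": TCP orientation; "force": force on the tool from outside, world axes, zero at the start; "ft_torque": the same for the moment, N m; "gripper_width": opening from 0.0 (shut) to 1.0 (fully open); "grasp_force": force on a finger pad.
Only numpy, scipy, OpenCV 4.12 (cv2) and the standard library are available. Lean on these libraries where they do the work, as an engineer would, in place of code of your own. Each camera call takes 0.05 s, during which the arm holds its last target. There are 200 camera calls.

## Working session

There is one attempt and no reset: what is moved stays moved. The work goes in short steps, Python scripts to look and compute and a shell command to move; the robot and the scene stay as the last step left them, time stands still between calls to the robot, and variables do not carry over. Pictures are saved under pics/ and viewed, at most 10 in all, crops included, and the job is handed in when it is done.

```bash
mkdir -p pics; cat > h.py <<'E'
import numpy as np, cv2
from scipy.spatial.transform import Rotation as R
from workcell import robot, cams
def grab(n):
    f=cams.grab_frame(n); np.savez(f'{n}.npz',**f); return f
def cloud(f):
    h,w=f['range_z'].shape; F=h/2/np.tan(np.radians(f['vfov'])/2)
    K=np.array([[F,0,f['cx']],[0,F,f['cy']],[0,0,1.]])
    u,v=np.meshgrid(np.arange(w),np.arange(h))
    p=cv2.undistortPoints(np.stack([u,v],-1).reshape(-1,1,2).astype(float),K,np.array(f['dist'],float)).reshape(h,w,2)
    z=f['range_z'][...,None]; c=np.concatenate([p*z,z],-1)
    Rm=cv2.Rodrigues(np.array(f['rvec'],float))[0]
    P=(c-np.array(f['tvec']).ravel())@Rm; P[f['range_z']<=0]=np.nan
    return P
E
python3 - <<'E'
from h import *
s=robot.observe();print({k:np.round(v,3) for k,v in s.items()})
for n in('scene','top'):
    f=grab(n);cv2.imwrite(f'pics/{n}0.png',f['img']);P=cloud(f)
    print(n,-cv2.Rodrigues(np.array(f['rvec'],float))[0].T@np.array(f['tvec']).ravel(),np.nanmin(P,(0,1)),np.nanmax(P,(0,1)))
E
```

```text
{'time_s': np.float64(0.0), 'qpos': array([-1.292,  0.333, -0.065,  1.461,  0.022,  1.35 , -0.088]), 'joint_vel': array([-0.001,  0.   ,  0.001,  0.   , -0.001,  0.001, -0.001]), 'joint_torque': array([-1.0000e-03, -6.2545e+01,  4.8000e-02, -3.9160e+01,  1.6000e-02,
        1.0000e-02,  0.0000e+00]), 'tool_pos': array([0.186, 0.596, 0.231]), 'eef_rot': array([-4.720e-01, -3.106e+00,  2.000e-03]), 'force': array([-0.268, -0.661,  0.115]), 'ft_torque': array([-0.002, -0.02 ,  0.027]), 'grasp_force': np.float64(0.0), 'gripper_width': np.float64(1.001)}
scene [ 0.84887685 -0.46476866  1.1624697 ] [-0.73786216 -0.71171709 -0.77936173] [1.61104689 2.49655618 0.53494834]
top [0.42469228 0.07505785 1.30449681] [-0.06582357 -1.4816911  -0.77479559] [1.58051136 1.64342362 0.65184204]
```

View pics/scene0.png

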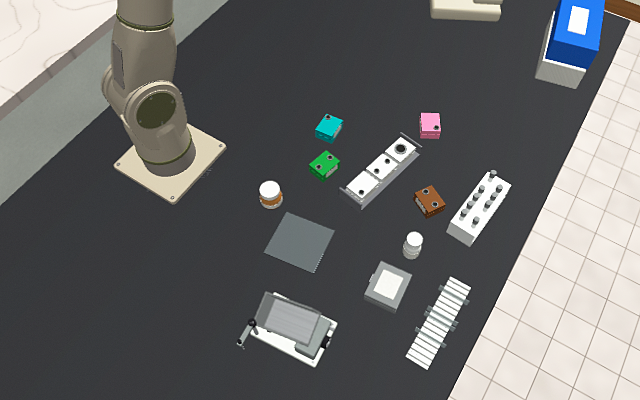

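View pics/top0.png

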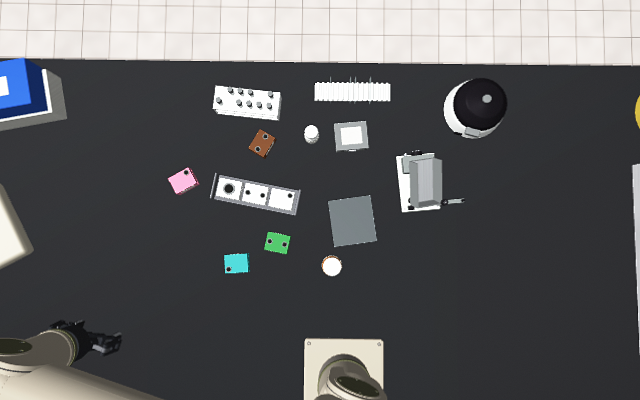

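The scene view shows three white packs on the rail, at about (362,186), (380,165) and (400,148). In the top view, the single-port pack is the right-hand one at about (283,197), the mat is at (352,220) and the tray is at (425,180), with the post at about (455,201). Next I'll measure these and zoom in.

```bash
python3 - <<'E'
from h import *
for n,(a,b,c,d),k in(('top',(205,165,310,220),7),('top',(385,140,475,220),7),('scene',(230,280,350,370),6)):
    f=np.load(n+'.npz');cv2.imwrite(f'pics/c{n}{a}.png',cv2.resize(f['img'][b:d,a:c],None,fx=k,fy=k,interpolation=cv2.INTER_CUBIC))
f=np.load('top.npz');P=cloud(f);img=f['img'].astype(int)
for (a,b,c,d),lo,hi,name in(((205,165,310,225),.040,.052,'packtops'),((320,185,385,255),.0005,.004,'mat')):
    S=np.zeros((400,640),bool);S[b:d,a:c]=1
    S&=(P[...,2]>lo)&(P[...,2]<hi)
    if name=='mat':S&=img.sum(2)>240
    r=cv2.minAreaRect(P[S][:,:2].astype(np.float32));print(name,S.sum(),np.median(P[S][:,2]),r,cv2.boxPoints(r).round(4).tolist())
for u,v in((283,197),(290,196),(255,193),(228,188),(425,180),(419,180),(435,180),(455,201),(463,200),(352,220)):print(u,v,P[v,u].round(4))
E
```

```text
packtops 1376 0.045990282848575384 ((0.5357373952865601, 0.26233983039855957), (0.25802546739578247, 0.07314632833003998), 79.2077865600586) [[0.4756999909877777, 0.14249999821186066], [0.5475000143051147, 0.12880000472068787], [0.59579998254776, 0.3822000026702881], [0.5239999890327454, 0.39590001106262207]]
mat 994 0.00210205496230908 ((0.4607483446598053, -0.023622766137123108), (0.13959944248199463, 0.12973099946975708), 8.291990280151367) [[0.3822999894618988, 0.030500000342726707], [0.4009999930858612, -0.09790000319480896], [0.5392000079154968, -0.07769999653100967], [0.5205000042915344, 0.050599999725818634]]
283 197 [0.5257 0.1803 0.0473]
290 196 [0.5287 0.1599 0.049 ]
255 193 [0.5361 0.2614 0.0508]
228 188 [0.5496 0.3395 0.0526]
425 180 [ 0.5782 -0.229   0.0621]
419 180 [ 0.5774 -0.2106  0.0671]
435 180 [ 0.5784 -0.2576  0.0628]
455 201 [ 0.5163 -0.3056  0.0909]
463 200 [ 0.5183 -0.3232  0.1054]
352 220 [ 0.4623 -0.0238  0.0048]
```

View pics/ctop205.png

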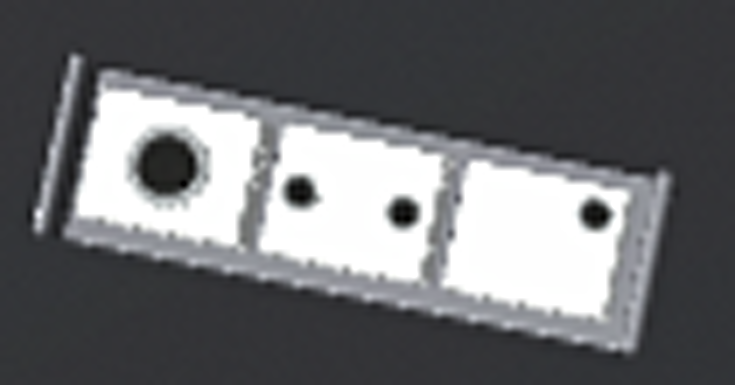

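View pics/ctop385.png

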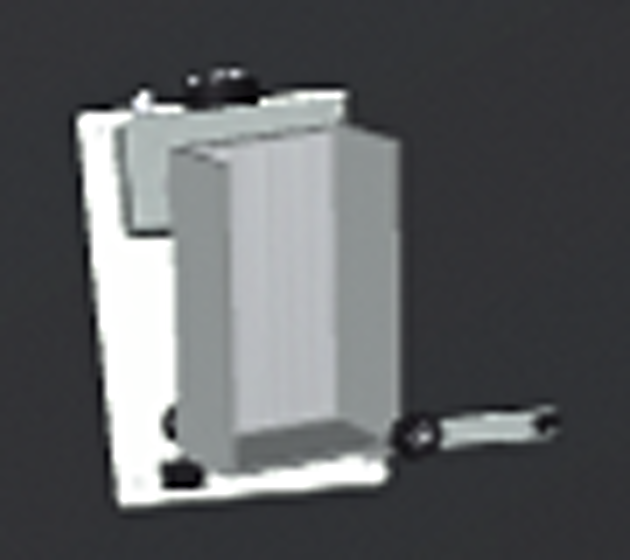

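View pics/cscene230.png

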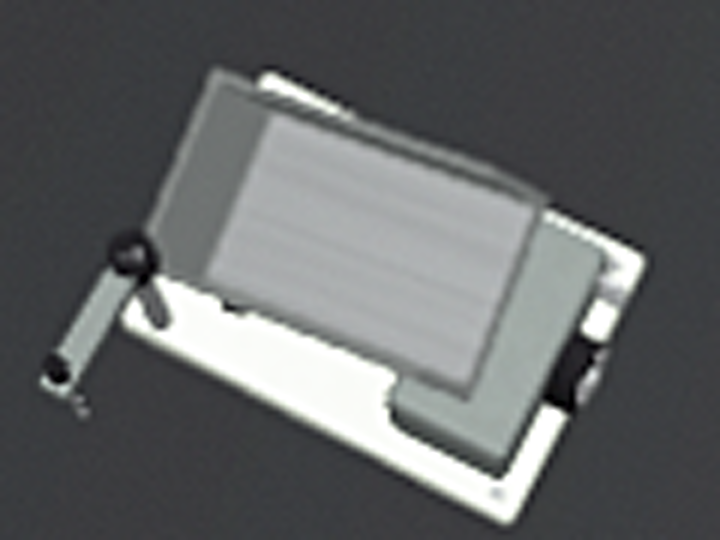

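The crops confirm it. The single port sits at the -y, +x (world) corner of the end pack, so pack x runs roughly along world +y. The tray's end stop is at low world x, and its low side wall is on the -y side by the post. I'll fit both poses now.

```bash
cat > fit.py <<'E'
from h import *
from scipy.optimize import least_squares
def trayR(yaw):
    xz,yz=np.sin(np.radians(20)),np.sin(np.radians(13))
    x=np.array([np.cos(np.radians(20)),0,xz])
    # y: unit, perpendicular to x, z-comp sin13
    a=-xz*yz/x[0]; y=np.array([a,np.sqrt(1-a*a-yz*yz),yz])
    return R.from_euler('z',yaw).as_matrix()@np.stack([x,y,np.cross(x,y)],1)
B=[([-4,-4,-4],[125,74,0]),([-4,-4,0],[0,74,40]),([0,-4,0],[125,0,40]),([0,70,0],[125,74,40])]
def sdf(q):
    ds=[]
    for lo,hi in B:
        lo,hi=np.array(lo)/1e3,np.array(hi)/1e3
        d=np.abs(q-(lo+hi)/2)-(hi-lo)/2
        ds.append(np.linalg.norm(np.maximum(d,0),axis=1)+np.minimum(d.max(1),0))
    return np.min(ds,0)
def pts(n,box):
    P=cloud(np.load(n+'.npz'));a,b,c,d=box;return P[b:d,a:c].reshape(-1,3)
def fit(Q,p):
    for g in(.03,.012,.006,.006):
        f=lambda p,Q:sdf((Q-p[1:])@trayR(p[0]))
        S=Q[np.abs(f(p,Q))<g]
        p=least_squares(f,p,args=(S,),loss='soft_l1',f_scale=.002).x
    return p,len(S),np.median(np.abs(f(p,S)))
if __name__=='__main__':
    T=pts('top',(405,145,445,212));S=pts('scene',(240,285,330,350))
    T,S=[q[q[:,2]>.015] for q in(T,S)]
    p0=np.array([0,.52,-.25,.03])
    for Q in(T,S,np.vstack([T,S])):print([np.round(x,4) for x in fit(Q,p0)])
    # post
    for n,b in(('top',(438,190,470,212)),('scene',(230,310,262,355))):
        q=pts(n,b);q=q[q[:,2]>.06];print('post/arm',n,q.min(0).round(3),q.max(0).round(3))
    # pack tops
    for n,box in(('top',(205,165,310,225)),('scene',(335,130,425,210))):
        f=np.load(n+'.npz');P=cloud(f);a,b,c,d=box
        M=np.zeros((400,640),np.uint8);M[b:d,a:c]=((f['img'].min(2)>225)&(P[...,2]>.040)&(P[...,2]<.055))[b:d,a:c]
        nl,L,st,_=cv2.connectedComponentsWithStats(M,connectivity=4)
        for i in range(1,nl):
            if st[i,4]<80:continue
            q=P[L==i];r=cv2.minAreaRect(q[:,:2].astype(np.float32));print(n,st[i,:5],np.median(q[:,2]).round(4),np.round(r[0],4),np.round(r[1],4),round(r[2],2))
    s=robot.observe();print(R.from_rotvec(s['eef_rot']).as_matrix().round(3))
E
python3 fit.py
```

```text
[array([ 0.1028,  0.524 , -0.2596,  0.0359]), np.int64(1524), np.float64(0.0009)]
[array([ 0.1099,  0.5257, -0.2594,  0.036 ]), np.int64(2140), np.float64(0.001)]
[array([ 0.1052,  0.5252, -0.2595,  0.0361]), np.int64(3664), np.float64(0.0009)]
post/arm top [ 0.505 -0.331  0.06 ] [ 0.549 -0.263  0.107]
post/arm scene [ 0.504 -0.329  0.06 ] [ 0.534 -0.235  0.108]
top [216 178  26  22 308] 0.046 [0.5497 0.3393] [0.0677 0.0541] 79.55
top [242 183  26  22 372] 0.0458 [0.5351 0.263 ] [0.0674 0.0537] 79.09
top [268 188  27  22 399] 0.046 [0.5206 0.1864] [0.0676 0.0535] 79.08
scene [385 137  30  25 265] 0.0462 [0.5502 0.341 ] [0.0685 0.0541] 78.71
scene [366 154  31  25 350] 0.046 [0.5349 0.2641] [0.0706 0.0537] 79.1
scene [347 171  31  27 405] 0.0461 [0.5219 0.1871] [0.0692 0.0547] 80.65
[[-0.955  0.297 -0.   ]
 [ 0.297  0.955 -0.001]
 [-0.    -0.001 -1.   ]]
```

```bash
cat > go.py <<'E'
import sys
from h import *
# usage: go.py x y z yawdeg_of_tool_y [tray]; prints total shift (cm, tool axes now) and turn (deg, tool axes now)
def down(yd):
    y=np.array([np.cos(np.radians(yd)),np.sin(np.radians(yd)),0]);z=np.array([0,0,-1.]);return np.stack([np.cross(y,z),y,z],1)
if __name__=='__main__':
    s=robot.observe();A=R.from_rotvec(s['eef_rot']).as_matrix();p=np.array(s['tool_pos'])
    a=list(map(float,sys.argv[1:5]));T=np.array(a[:3]);G=down(a[3])
    if len(sys.argv)>5:
        from fit import trayR
        Rt=trayR(.1052);T=np.array([.5250,-.2595,.0361])+Rt@T;G=np.stack([np.cross(Rt[:,0],-Rt[:,2]),Rt[:,0],-Rt[:,2]],1)
        if a[3]: G=-G@np.diag([1,1,-1.])
    d=R.from_matrix(A.T@G).as_rotvec()
    print('t',round(float(s['time_s']),2),'pos',p.round(4),'target',T.round(4),'shift_cm',(A.T@(T-p)*100).round(2),'turn_deg',np.degrees(d).round(2),'shift after turn',(G.T@(T-p)*100).round(2),'F',np.round(s['force'],1),'w',round(float(s['gripper_width']),3),'q',np.round(s['qpos'],2))
E
python3 -m pendant '[[-3.68,-2.43,0.4,0,0,0,1],[-3.68,-2.43,0.4,0,0,0,1],[-3.68,-2.43,0.4,0,0,0,1],[-3.68,-2.43,0.4,0,0,0,1],[-3.68,-2.43,0.4,0,0,0,1],[-3.68,-2.43,0.4,0,0,0,1],[-3.68,-2.43,0.4,0,0,0,1],[-3.68,-2.43,0.4,0,0,0,1],[-3.68,-2.43,0.4,0,0,0,1],[-3.68,-2.43,0.4,0,0,0,1],[-3.68,-2.43,0.4,0,0,0,1],[-3.68,-2.43,0.4,0,0,0,1]]'
python3 -m pendant '[[0,0,0,0,0,7,1],[0,0,0,0,0,7,1],[0,0,0,0,0,7,1],[0,0,0,0,0,7,1],[0,0,0,0,0,7,1],[0,0,0,0,0,7,1],[0,0,0,0,0,7,1],[0,0,0,0,0,7,1],[0,0,0,0,0,7,1],[0,0,0,0,0,7,1],[0,0,0,0,0,7,1],[0,0,0,0,0,6.6,1]]'
python3 go.py 0.521 0.1865 0.014 -10.9
```

```text
time_s: 1.3
tool_pos: [0.5214, 0.1855, 0.183]
eef_rot: [-0.472, -3.106, -0.0]
force: [0.2, 0.8, 0.9]
gripper_width: 1.001
grasp_force: 0.0
time_s: 2.5
tool_pos: [0.5205, 0.187, 0.183]
eef_rot: [-2.427, -1.994, 0.001]
force: [-0.1, -0.8, -0.2]
gripper_width: 1.001
grasp_force: 0.0
t 2.5 pos [0.5205 0.187  0.183 ] target [0.521  0.1865 0.014 ] shift_cm [-0.03  0.07 16.9 ] turn_deg [-0.03  0.02 -0.28] shift after turn [-0.04  0.06 16.9 ] F [-0.1 -0.8 -0.2] w 1.001 q [-0.81  0.21  0.44  1.74 -0.1   1.21 -0.54]
```

```bash
python3 -m pendant '[[0,0,2,0,0,-0.3,1],[0,0.1,2.5,0,0,0,1],[0,0,2.5,0,0,0,1],[0,0,2.5,0,0,0,1],[0,0,2.5,0,0,0,1],[0,0,2,0,0,0,1],[0,0,1.5,0,0,0,1],[0,0,1,0,0,0,1],[0,0,0.5,0,0,0,1],[0,0,0,0,0,0,1]]'
python3 go.py 0.521 0.1865 0.013 -10.9
python3 -c "
from h import *
f=grab('scene');cv2.imwrite('pics/s1.png',cv2.resize(f['img'][110:230,310:450],None,fx=5,fy=5,interpolation=cv2.INTER_CUBIC))"
```

```text
time_s: 3.5
tool_pos: [0.5217, 0.1869, 0.0132]
eef_rot: [-2.417, -2.007, 0.0]
force: [-0.7, -0.5, 0.5]
gripper_width: 0.997
grasp_force: 0.0
t 3.5 pos [0.5217 0.1869 0.0132] target [0.521  0.1865 0.013 ] shift_cm [-0.05 -0.06  0.02] turn_deg [-0.01  0.01  0.31] shift after turn [-0.05 -0.06  0.02] F [-0.7 -0.5  0.5] w 0.997 q [-0.76  0.43  0.4   1.88 -0.21  0.87 -0.45]
```

View pics/s1.png

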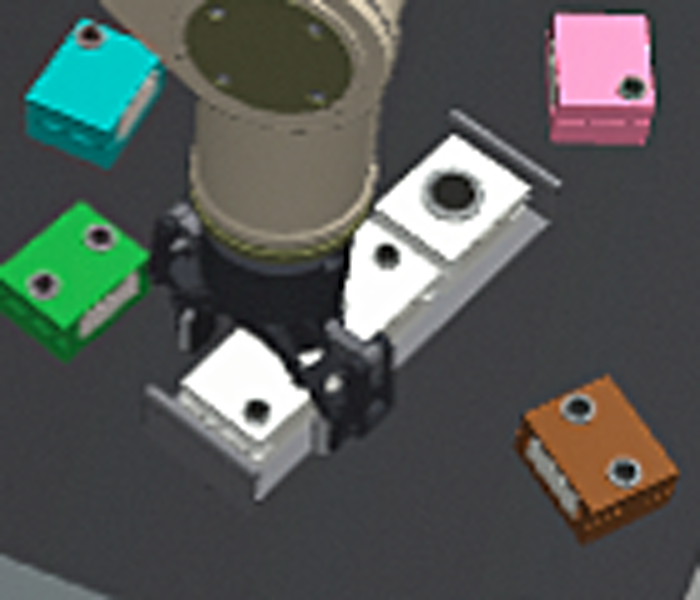

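The fingers straddle the middle of the single-port pack (port at about (258,408) in the crop) and touch neither neighbour. Now close and lift straight up.

```bash
python3 -m pendant '[[0,0,0,0,0,0,-1],[0,0,0,0,0,0,-1],[0,0,0,0,0,0,-1],[0,0,0,0,0,0,-1],[0,0,0,0,0,0,-1],[0,0,0,0,0,0,-1],[0,0,0,0,0,0,-1],[0,0,0,0,0,0,-1]]' 35
python3 go.py 0.521 0.1865 0.013 -10.9
python3 -m pendant '[[0,0,-0.3,0,0,0,-1],[0,0,-0.4,0,0,0,-1],[0,0,-0.4,0,0,0,-1],[0,0,-0.4,0,0,0,-1],[0,0,-0.4,0,0,0,-1]]'
```

```text
time_s: 4.35
tool_pos: [0.5216, 0.1872, 0.0141]
eef_rot: [-2.416, -2.007, -0.001]
force: [-3.7, -1.1, 5.2]
gripper_width: 0.63
grasp_force: 37.3
t 4.35 pos [0.5216 0.1872 0.0141] target [0.521  0.1865 0.013 ] shift_cm [-0.08 -0.05  0.11] turn_deg [-0.02 -0.04  0.32] shift after turn [-0.08 -0.05  0.11] F [-3.7 -1.1  5.2] w 0.63 q [-0.76  0.42  0.4   1.88 -0.21  0.88 -0.45]
time_s: 4.85
tool_pos: [0.5219, 0.1868, 0.0328]
eef_rot: [2.417, 2.007, 0.001]
force: [0.0, 0.5, -1.1]
gripper_width: 0.625
grasp_force: 37.3
```

```bash
python3 -m pendant '[[0,0,-0.6,0,0,0,-1],[0,0,-1,0,0,0,-1],[0,0,-1.5,0,0,0,-1],[0,0,-2,0,0,0,-1],[0,0,-2,0,0,0,-1],[0,0,-1,0,0,0,-1],[0,0,0,0,0,0,-1]]'
python3 go.py 0.4607 -0.0236 0.10 -84
```

```text
time_s: 5.55
tool_pos: [0.5227, 0.1873, 0.1153]
eef_rot: [2.417, 2.007, 0.005]
force: [0.8, -0.2, -1.4]
gripper_width: 0.627
grasp_force: 37.3
t 5.55 pos [0.5227 0.1873 0.1153] target [ 0.4607 -0.0236  0.1   ] shift_cm [-21.88  -2.22   1.47] turn_deg [ 3.000e-02 -2.000e-01  7.341e+01] shift after turn [-8.37 20.33  1.53] F [ 0.8 -0.2 -1.4] w 0.627 q [-0.8   0.28  0.43  1.81 -0.14  1.07 -0.5 ]
```

```bash
python3 -m pendant '[[-2.2,-0.22,0,0,0,0,-1],[-2.7,-0.3,0,0,0,0,-1],[-2.7,-0.3,0,0,0,0,-1],[-2.7,-0.3,0,0,0,0,-1],[-2.7,-0.3,0,0,0,0,-1],[-2.7,-0.3,0,0,0,0,-1],[-2.7,-0.3,0,0,0,0,-1],[-2.7,-0.2,0,0,0,0,-1],[-0.8,0,0,0,0,0,-1]]'
python3 -m pendant '[[0,0,0,0,0,5,-1],[0,0,0,0,0,7,-1],[0,0,0,0,0,7,-1],[0,0,0,0,0,7,-1],[0,0,0,0,0,7,-1],[0,0,0,0,0,7,-1],[0,0,0,0,0,7,-1],[0,0,0,0,0,7,-1],[0,0,0,0,0,7,-1],[0,0,0,0,0,7,-1],[0,0,0,0,0,5.5,-1],[0,0,0,0,0,0,-1]]'
python3 go.py 0.4607 -0.0236 0.0042 -84
```

```text
time_s: 6.45
tool_pos: [0.4583, -0.0269, 0.1126]
eef_rot: [-2.42, -2.003, 0.002]
force: [0.8, 0.4, -1.8]
gripper_width: 0.621
grasp_force: 37.4
time_s: 7.65
tool_pos: [0.4594, -0.0238, 0.1128]
eef_rot: [3.137, 0.16, -0.001]
force: [0.9, -0.1, -1.1]
gripper_width: 0.628
grasp_force: 37.3
t 7.65 pos [ 0.4594 -0.0238  0.1128] target [ 0.4607 -0.0236  0.0042] shift_cm [ 1.400e-01 -1.000e-02  1.086e+01] turn_deg [ 0.    0.04 -0.15] shift after turn [ 1.300e-01 -1.000e-02  1.086e+01] F [ 0.9 -0.1 -1.1] w 0.628 q [-0.66  0.07  0.64  2.05 -0.05  1.03 -1.46]
```

```bash
python3 -m pendant '[[0,0,1.5,0,0,0,-1],[0,0,2,0,0,0,-1],[0,0,2,0,0,0,-1],[0,0,2,0,0,0,-1],[0,0,1.5,0,0,0,-1],[0,0,0.8,0,0,0,-1],[0,0,0.4,0,0,0,-1],[0,0,0.2,0,0,0,-1],[0,0,0,0,0,0,-1]]'
python3 -m pendant '[[0,0,0.15,0,0,0,-1],[0,0,0.1,0,0,0,-1],[0,0,0,0,0,0,-1]]'
```

```text
time_s: 8.55
tool_pos: [0.4599, -0.0242, 0.0096]
eef_rot: [-3.137, -0.163, -0.001]
force: [0.1, -0.9, -1.3]
gripper_width: 0.628
grasp_force: 37.4
time_s: 8.85
tool_pos: [0.4597, -0.0242, 0.0069]
eef_rot: [-3.137, -0.162, -0.0]
force: [0.0, 0.1, -1.9]
gripper_width: 0.627
grasp_force: 37.4
```

```bash
python3 -m pendant '[[0,0,0.15,0,0,0,-1],[0,0,0.05,0,0,0,-1],[0,0,0,0,0,0,-1]]'
python3 -m pendant '[[0,0,0.08,0,0,0,-1],[0,0,0.05,0,0,0,-1],[0,0,0,0,0,0,-1]]'
```

```text
time_s: 9.15
tool_pos: [0.4596, -0.0243, 0.0047]
eef_rot: [-3.137, -0.162, 0.0]
force: [-0.4, -0.4, -0.5]
gripper_width: 0.628
grasp_force: 37.4
time_s: 9.45
tool_pos: [0.4597, -0.0243, 0.004]
eef_rot: [-3.137, -0.162, 0.0]
force: [-5.3, 0.4, 10.6]
gripper_width: 0.629
grasp_force: 38.8
```

```bash
python3 -m pendant '[[0,0,-0.1,0,0,0,1],[0,0,0,0,0,0,1],[0,0,0,0,0,0,1],[0,0,0,0,0,0,1],[0,0,0,0,0,0,1],[0,0,-1,0,0,0,1],[0,0,-2,0,0,0,1],[0,0,-2.5,0,0,0,1],[0,0,-2.5,0,0,0,1],[0,0,-1.5,0,0,0,1]]'
python3 -m pendant '[[0,0,0,0,0,-6,1],[0,0,0,0,0,-8,1],[0,0,0,0,0,-8,1],[0,0,0,0,0,-8,1],[0,0,0,0,0,-8,1],[0,0,0,0,0,-8,1],[0,0,0,0,0,-8,1],[0,0,0,0,0,-8,1],[0,0,0,0,0,-8,1],[0,0,0,0,0,-8,1],[0,0,0,0,0,-8,1],[0,0,0,0,0,-4,1]]'
python3 - <<'E'
from h import *
for n in('top','scene'):
    f=grab(n);P=cloud(f)
    M=((f['img'].min(2)>215)&(P[...,2]>.030)&(P[...,2]<.042)&(np.hypot(P[...,0]-.46,P[...,1]+.024)<.06)).astype(np.uint8)
    q=P[M>0];print(n,len(q))
    if len(q)>50: print(np.median(q[:,2]),cv2.minAreaRect(q[:,:2].astype(np.float32)))
    r=(330,185,375,255) if n=='top' else(255,200,345,280);a,b,c,d=r
    cv2.imwrite(f'pics/m{n}.png',cv2.resize(f['img'][b:d,a:c],None,fx=6,fy=6))
E
python3 go.py 0.4597 -0.0243 0.0 6
```

```text
time_s: 10.45
tool_pos: [0.4604, -0.0245, 0.1019]
eef_rot: [-3.137, -0.161, -0.004]
force: [0.7, 0.2, -0.2]
gripper_width: 1.001
grasp_force: 0.0
time_s: 11.65
tool_pos: [0.4597, -0.0245, 0.1002]
eef_rot: [2.098, 2.338, 0.001]
force: [0.8, 0.7, 0.7]
gripper_width: 1.001
grasp_force: 0.0
top 1
scene 475
0.03575681883260407 ((0.45907163619995117, -0.023288052529096603), (0.0675484836101532, 0.05464841425418854), 5.937773704528809)
t 11.75 pos [ 0.4597 -0.0245  0.1001] target [ 0.4597 -0.0243  0.    ] shift_cm [ 2.000e-02 -1.000e-02  1.001e+01] turn_deg [ 0.03 -0.   -0.06] shift after turn [ 0.02 -0.   10.01] F [0.2 0.4 0.5] w 0.996 q [-0.57  0.09  0.55  2.06 -0.06  1.    0.11]
```

View pics/mscene.png

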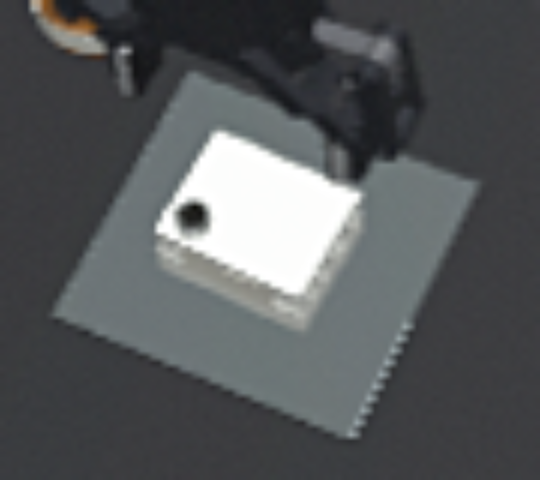

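The pack sits flat on the mat, with its port at about (192,215) in the crop, towards low x and -y. Next I'll go down and grip the ends.

```bash
python3 -m pendant '[[0,0,1.5,0,0,0,1],[0,0,2,0,0,0,1],[0,0,2,0,0,0,1],[0,0,2,0,0,0,1],[0,0,1.3,0,0,0,1],[0,0,0.8,0,0,0,1],[0,0,0.3,0,0,0,1],[0,0,0.1,0,0,0,1],[0,0,0,0,0,0,1]]'
python3 go.py 0.4596 -0.024 0.0 6
python3 -m pendant '[[0,0,0,0,0,0,-1],[0,0,0,0,0,0,-1],[0,0,0,0,0,0,-1],[0,0,0,0,0,0,-1],[0,0,0,0,0,0,-1]]' 40
python3 go.py 0.4596 -0.024 0.0 6
```

```text
time_s: 12.65
tool_pos: [0.4601, -0.0242, -0.0]
eef_rot: [2.104, 2.332, 0.001]
force: [-0.5, -0.2, -0.3]
gripper_width: 1.002
grasp_force: 0.0
t 12.65 pos [ 0.4601 -0.0242 -0.    ] target [ 0.4596 -0.024   0.    ] shift_cm [ 0.03 -0.04 -0.  ] turn_deg [ 0.05 -0.01 -0.11] shift after turn [ 0.03 -0.04 -0.  ] F [-0.5 -0.2 -0.3] w 1.002 q [-0.52  0.28  0.52  2.13 -0.2   0.78  0.23]
time_s: 13.15
tool_pos: [0.46, -0.0242, 0.0001]
eef_rot: [2.104, 2.333, 0.001]
force: [-1.4, 0.4, 4.4]
gripper_width: 0.789
grasp_force: 44.6
t 13.15 pos [ 4.60e-01 -2.42e-02  1.00e-04] target [ 0.4596 -0.024   0.    ] shift_cm [ 0.02 -0.04  0.01] turn_deg [ 0.05 -0.03 -0.1 ] shift after turn [ 0.02 -0.04  0.01] F [-1.4  0.4  4.4] w 0.789 q [-0.52  0.28  0.52  2.13 -0.2   0.78  0.23]
```

```bash
python3 -m pendant '[[0,0,-0.8,0,0,0,-1],[0,0,-1.5,0,0,0,-1],[0,0,-2.5,0,0,0,-1],[0,0,-2.5,0,0,0,-1],[0,0,-2.5,0,0,0,-1],[0,0,-2.5,0,0,0,-1],[0,0,-2.5,0,0,0,-1],[0,0,-2,0,0,0,-1],[0,0,-1,0,0,0,-1],[0,0,0,0,0,0,-1]]'
python3 go.py 0.068 0.037 0.12 0 tray
```

```text
time_s: 14.15
tool_pos: [0.4602, -0.0243, 0.1787]
eef_rot: [2.103, 2.332, 0.003]
force: [0.5, 0.6, -1.8]
gripper_width: 0.789
grasp_force: 45.8
t 14.15 pos [ 0.4602 -0.0243  0.1787] target [ 0.5451 -0.2501  0.1772] shift_cm [-23.34   6.13   0.15] turn_deg [-19.75  13.7   -2.53] shift after turn [-23.21   5.66  -3.44] F [ 0.5  0.6 -1.8] w 0.789 q [-0.6  -0.02  0.55  1.97  0.01  1.18  0.05]
```

```bash
python3 -m pendant '[[-1.5,0.4,0,0,0,0,-1],[-2.5,0.65,0,0,0,0,-1],[-2.5,0.65,0,0,0,0,-1],[-2.5,0.65,0,0,0,0,-1],[-2.5,0.65,0,0,0,0,-1],[-2.5,0.65,0,0,0,0,-1],[-2.5,0.65,0,0,0,0,-1],[-2.5,0.65,0,0,0,0,-1],[-2.5,0.65,0,0,0,0,-1],[-1.8,0.5,0,0,0,0,-1],[0,0,0,0,0,0,-1]]'
python3 -m pendant '[[0,0,0,-2,1.37,-0.25,-1],[0,0,0,-3,2.06,-0.38,-1],[0,0,0,-3,2.06,-0.38,-1],[0,0,0,-3,2.06,-0.38,-1],[0,0,0,-3,2.06,-0.38,-1],[0,0,0,-3,2.06,-0.38,-1],[0,0,0,-2.75,1.91,-0.36,-1],[0,0,0,0,0,0,-1]]'
python3 go.py 0.068 0.036 0.06 0 tray
```

```text
time_s: 15.25
tool_pos: [0.5434, -0.2524, 0.1759]
eef_rot: [-2.107, -2.329, 0.005]
force: [-0.1, 0.1, -2.1]
gripper_width: 0.79
grasp_force: 45.8
time_s: 16.05
tool_pos: [0.5424, -0.2504, 0.176]
eef_rot: [1.978, 2.286, 0.636]
force: [0.3, -0.9, -2.1]
gripper_width: 0.787
grasp_force: 45.8
t 16.05 pos [ 0.5424 -0.2504  0.176 ] target [ 0.5636 -0.2347  0.1222] shift_cm [-0.08  0.32  5.98] turn_deg [-0.19  0.11 -0.23] shift after turn [-0.1   0.3   5.98] F [ 0.3 -0.9 -2.1] w 0.787 q [ 0.02  0.28  0.66  1.78 -0.65  1.14  1.08]
```

```bash
python3 -m pendant '[[0,0.4,1,-0.2,0.1,-0.2,-1],[0,0.3,2,0,0,0,-1],[0,0,2,0,0,0,-1],[0,0,1.3,0,0,0,-1],[0,0,0.5,0,0,0,-1],[0,0,0,0,0,0,-1]]'
python3 go.py 0.072 0.037 -0.002 0 tray
python3 - <<'E'
from h import *
a=grab('scene')['img'][255:375,225:355];b=grab('top')['img'][130:225,375:475]
a=cv2.resize(a,(390,360));b=cv2.resize(b,(400,360));cv2.imwrite('pics/hov.png',np.hstack([a,b]))
E
```

```text
time_s: 16.65
tool_pos: [0.5717, -0.2297, 0.1167]
eef_rot: [1.967, 2.291, 0.64]
force: [-0.1, 1.0, -1.6]
gripper_width: 0.791
grasp_force: 45.8
t 16.65 pos [ 0.5717 -0.2297  0.1167] target [ 0.5861 -0.2164  0.0672] shift_cm [-0.11 -0.21  5.32] turn_deg [-0.05  0.    0.22] shift after turn [-0.11 -0.22  5.32] F [-0.1  1.  -1.6] w 0.791 q [ 0.02  0.38  0.61  1.81 -0.74  1.04  1.13]
```

View pics/hov.png

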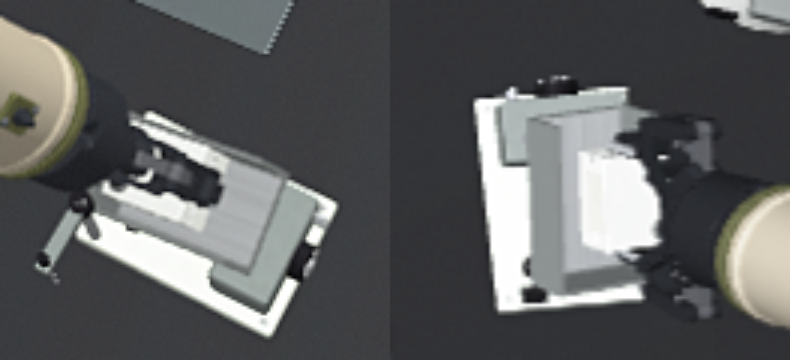

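The pack hangs parallel to the tray, just above and between the side walls, and the hand is clear of the post (left panel, about (80,205)). Going down along the floor normal.

```bash
python3 -m pendant '[[-0.1,-0.2,0.8,0,0,0.2,-1],[0,0,1,0,0,0,-1],[0,0,1,0,0,0,-1],[0,0,1,0,0,0,-1],[0,0,0.6,0,0,0,-1],[0,0,0.3,0,0,0,-1],[0,0,0,0,0,0,-1]]'
python3 go.py 0.072 0.037 -0.002 0 tray
python3 -m pendant '[[0,0,0.15,0,0,0,-1],[0,0,0.1,0,0,0,-1],[0,0,0,0,0,0,-1]]'
python3 go.py 0.072 0.037 -0.002 0 tray
```

```text
time_s: 17.45
tool_pos: [0.5843, -0.2187, 0.0735]
eef_rot: [1.972, 2.287, 0.641]
force: [-0.4, 0.0, -1.9]
gripper_width: 0.789
grasp_force: 45.8
t 17.45 pos [ 0.5843 -0.2187  0.0735] target [ 0.5861 -0.2164  0.0672] shift_cm [ 0.04 -0.02  0.69] turn_deg [ 0.03  0.03 -0.01] shift after turn [ 0.04 -0.02  0.69] F [-0.4  0.  -1.9] w 0.789 q [ 0.03  0.44  0.57  1.82 -0.8   0.97  1.17]
time_s: 17.75
tool_pos: [0.5852, -0.2183, 0.0719]
eef_rot: [1.971, 2.286, 0.641]
force: [0.5, 0.0, -1.3]
gripper_width: 0.79
grasp_force: 45.8
t 17.75 pos [ 0.5852 -0.2183  0.0719] target [ 0.5861 -0.2164  0.0672] shift_cm [ 0.05 -0.05  0.5 ] turn_deg [ 0.07  0.05 -0.01] shift after turn [ 0.05 -0.05  0.5 ] F [ 0.5  0.  -1.3] w 0.79 q [ 0.03  0.45  0.57  1.83 -0.81  0.97  1.17]
```

```bash
for i in 1; do :; done; python3 -m pendant '[[0,0,0.15,0,0,0,-1],[0,0,0.1,0,0,0,-1],[0,0,0,0,0,0,-1]]' | grep -E 'pos|^force'
python3 -m pendant '[[0,0,0.1,0,0,0,-1],[0,0,0,0,0,0,-1]]' | grep -E 'pos|^force'
python3 go.py 0.072 0.037 -0.002 0 tray
```

```text
tool_pos: [0.5859, -0.2174, 0.0693]
force: [-0.7, 0.7, -1.4]
tool_pos: [0.5862, -0.2172, 0.0685]
force: [-0.2, 1.1, -0.8]
t 18.25 pos [ 0.5862 -0.2172  0.0685] target [ 0.5861 -0.2164  0.0672] shift_cm [ 0.05 -0.04  0.13] turn_deg [ 0.06  0.04 -0.01] shift after turn [ 0.05 -0.04  0.13] F [-0.2  1.1 -0.8] w 0.79 q [ 0.03  0.45  0.57  1.83 -0.81  0.96  1.18]
```

```bash
python3 -m pendant '[[0,0,0.1,0,0,0,-1],[0,0,0,0,0,0,-1]]' | grep -E 'pos|^force'
python3 -m pendant '[[0,0,0.05,0,0,0,-1],[0,0,0,0,0,0,-1]]' | grep -E 'pos|^force'
python3 go.py 0.072 0.037 -0.002 0 tray
```

```text
tool_pos: [0.5865, -0.217, 0.0675]
force: [-0.0, -0.1, -0.6]
tool_pos: [0.5866, -0.2168, 0.0671]
force: [-0.5, 0.7, -1.6]
t 18.65 pos [ 0.5866 -0.2168  0.0671] target [ 0.5861 -0.2164  0.0672] shift_cm [ 0.05 -0.04 -0.01] turn_deg [ 0.06  0.04 -0.01] shift after turn [ 0.05 -0.04 -0.01] F [-0.5  0.7 -1.6] w 0.786 q [ 0.03  0.45  0.57  1.83 -0.81  0.96  1.18]
```

```bash
python3 -m pendant '[[0,0,0.06,0,0,0,-1],[0,0,0,0,0,0,-1]]' | grep -E 'pos|^force'
python3 -m pendant '[[0,0,0.06,0,0,0,-1],[0,0,0,0,0,0,-1]]' | grep -E 'pos|^force'
python3 go.py 0.072 0.037 -0.002 0 tray
```

```text
tool_pos: [0.5868, -0.2167, 0.0666]
force: [0.2, 0.7, -1.1]
tool_pos: [0.587, -0.2165, 0.066]
force: [-0.2, 0.0, -2.1]
t 19.05 pos [ 0.587  -0.2165  0.066 ] target [ 0.5861 -0.2164  0.0672] shift_cm [ 0.05 -0.04 -0.14] turn_deg [ 0.06  0.04 -0.01] shift after turn [ 0.05 -0.04 -0.14] F [-0.2  0.  -2.1] w 0.789 q [ 0.03  0.46  0.56  1.83 -0.82  0.96  1.18]
```

```bash
python3 -m pendant '[[0,0,0.06,0,0,0,-1],[0,0,0,0,0,0,-1]]' | grep -E 'pos|^force'
python3 -m pendant '[[0,0,0.06,0,0,0,-1],[0,0,0,0,0,0,-1]]' | grep -E 'pos|^force'
```

```text
tool_pos: [0.5872, -0.2166, 0.0657]
force: [-0.7, -0.1, 1.4]
tool_pos: [0.5874, -0.2168, 0.0657]
force: [-4.2, -2.1, 5.1]
```

Contact with the floor at about 5 N. Opening, then backing out along the normal.

```bash
python3 -m pendant '[[0,0,0,0,0,0,1],[0,0,0,0,0,0,1],[0,0,0,0,0,0,1],[0,0,0,0,0,0,1],[0,0,0,0,0,0,1]]'
python3 -m pendant '[[0,0,-0.4,0,0,0,1],[0,0,-0.5,0,0,0,1],[0,0,-0.5,0,0,0,1],[0,0,-0.6,0,0,0,1],[0,0,-0.8,0,0,0,1],[0,0,-1,0,0,0,1],[0,0,-1.5,0,0,0,1],[0,0,-2,0,0,0,1],[0,0,-2.5,0,0,0,1],[0,0,-2.5,0,0,0,1],[0,0,-2,0,0,0,1],[0,0,0,0,0,0,1]]'
```

```text
time_s: 19.95
tool_pos: [0.5874, -0.2162, 0.0649]
eef_rot: [1.972, 2.286, 0.641]
force: [-1.1, -0.5, -0.3]
gripper_width: 1.004
grasp_force: 0.1
time_s: 21.15
tool_pos: [0.5436, -0.2577, 0.1993]
eef_rot: [1.97, 2.28, 0.642]
force: [0.8, 0.3, -0.3]
gripper_width: 0.999
grasp_force: 0.0
```

Move the hand away (up and towards the mat) to look.

```bash
python3 -m pendant '[[1,0,-2,0,0,0,1],[3,0,-1,0,0,0,1],[4,0,0,0,0,0,1],[4,0,0,0,0,0,1],[4,0,0,0,0,0,1],[3,0,0,0,0,0,1],[1,0,0,0,0,0,1],[0,0,0,0,0,0,1]]'
python3 - <<'E'
from h import *
from fit import trayR
o=np.array([.525,-.2595,.0361])
fs={n:grab(n) for n in('scene','top')}
for n,(a,b,c,d) in(('top',(405,145,450,215)),('scene',(235,280,335,355))):
    f=fs[n];P=cloud(f)[b:d,a:c].reshape(-1,3);w=f['img'][b:d,a:c].reshape(-1,3).min(1)
    q=(P-o)@trayR(.1052)*1e3
    m=(w>215)&(q[:,2]>28)&(q[:,2]<38)&(q[:,0]>-5)&(q[:,1]>-5)
    if m.sum()>20:print(n,m.sum(),np.median(q[m],0).round(1),np.percentile(q[m],[1,99],axis=0).round(1).tolist(),cv2.minAreaRect(q[m][:,:2].astype(np.float32)))
a=fs['scene']['img'][255:375,225:355];b=fs['top']['img'][130:225,375:475]
cv2.imwrite('pics/end.png',np.hstack([cv2.resize(a,(390,360)),cv2.resize(b,(400,360))]))
E
```

```text
time_s: 21.95
tool_pos: [0.4977, -0.0707, 0.268]
eef_rot: [1.968, 2.289, 0.643]
force: [0.2, -0.1, -0.3]
gripper_width: 1.0
grasp_force: 0.0
top 362 [37.3 29.8 32.2] [[0.5, 1.8, 28.2], [67.0, 55.3, 36.7]] ((33.53999710083008, 28.804840087890625), (55.35032653808594, 68.0682373046875), 89.83562469482422)
scene 567 [38.  30.  31.4] [[1.4, 2.9, 28.2], [68.3, 54.1, 35.5]] ((34.54611587524414, 28.691919326782227), (70.17875671386719, 52.35416030883789), 0.09488686919212341)
```

View pics/end.png

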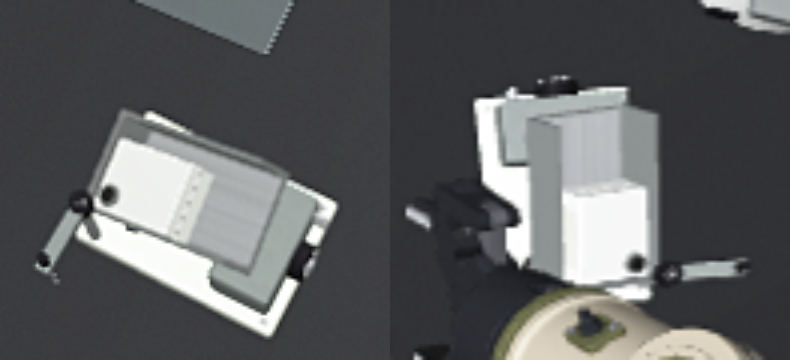

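The pack lies in the low corner, with its port beside the post. The fit shows about 1.7 mm in y, so I'll check whether that is a real gap or calibration error.

```bash
cp top.npz topb.npz; cp scene.npz sceneb.npz
python3 -m pendant '[[0,0,0,0,0,0,1],[0,0,0,0,0,0,1],[0,0,0,0,0,0,1]]' | head -1
python3 - <<'E'
from h import *
from fit import trayR
o=np.array([.525,-.2595,.0361])
for n,(a,b,c,d) in(('top',(405,145,450,215)),('scene',(235,280,335,355))):
    f=grab(n);P=cloud(f)[b:d,a:c].reshape(-1,3);w=f['img'][b:d,a:c].reshape(-1,3).min(1)
    q=(P-o)@trayR(.1052)*1e3;x,y,z=q.T
    g=w<200
    for nm,m in(('floor z',g&(x>80)&(x<118)&(y>10)&(y<60)&(abs(z)<8)),('low wall y, bare',g&(x>80)&(x<120)&(z>8)&(z<36)&(y<9)&(y>-9)),('low wall y, by pack',g&(x>5)&(x<65)&(z>10)&(z<45)&(y<9)&(y>-9)),('hi wall y',g&(x>10)&(x<120)&(z>8)&(z<36)&(y>62)&(y<82)),('stop x',g&(y>10)&(y<60)&(abs(x)<9)&(z>8)),('wall/stop top z lo',g&(x>75)&(x<120)&(abs(y+2)<5)&(z>34)),('pack top z',(w>215)&(abs(x-40)<20)&(abs(y-35)<15)&(z>25)),('pack hi side y',(w>150)&(abs(x-34)<25)&(y>48)&(y<62)&(z>5)&(z<26))):
        i='xyz'.index(nm.replace(', bare','').replace(', by pack','').replace(' lo','').split()[-1]);v=q[m][:,i]
        print(n,nm,m.sum(),np.percentile(v,[10,50,90]).round(1) if len(v) else '')
    m=(w>215)&(z>28)&(z<38)&(x>-5)&(y>-5);print(cv2.minAreaRect(q[m][:,:2].astype(np.float32)))
E
```

```text
time_s: 22.35
top floor z 156 [-4.7 -1.8  0.5]
top low wall y, bare 74 [-2.1 -0.7  1. ]
top low wall y, by pack 63 [-2.8 -0.7  2. ]
top hi wall y 188 [71.6 73.4 74.7]
top stop x 30 [-3.3 -1.   5. ]
top wall/stop top z lo 35 [35.4 37.4 40.9]
top pack top z 133 [29.8 31.9 34.4]
top pack hi side y 59 [52.2 53.5 55.1]
((34.44626998901367, 34.89780044555664), (67.6733169555664, 68.25872802734375), 88.1061019897461)
scene floor z 352 [-4.1 -1.6  0.6]
scene low wall y, bare 7 [-0.9 -0.   0.5]
scene low wall y, by pack 51 [-1.4  0.5  6.9]
scene hi wall y 52 [70.1 70.3 72.7]
scene stop x 92 [-3.1 -0.3  4.9]
scene wall/stop top z lo 34 [35.3 37.5 39.4]
scene pack top z 215 [28.9 31.2 33.3]
scene pack hi side y 1 [55.4 55.4 55.4]
((34.6872444152832, 28.725135803222656), (52.057315826416016, 71.49205780029297), 89.45258331298828)
```

The pack's uphill side face reads y = 53.5 mm (54 expected when home) and x is about 34.5, so it is home and the offset was calibration. I'll check the neighbours, then hand in.

```bash
python3 - <<'E'
from h import *
f=np.load('scene.npz');P=cloud(f)
M=((f['img'].min(2)>225)&(P[...,2]>.040)&(P[...,2]<.055)).astype(np.uint8);M[:,:335]=0;M[:,425:]=0
nl,L,st,_=cv2.connectedComponentsWithStats(M,connectivity=4)
ok=0
for i in range(1,nl):
    if st[i,4]>80:
        q=P[L==i];r=cv2.minAreaRect(q[:,:2].astype(np.float32));print(np.median(q[:,2]),r);ok+=abs(np.median(q[:,2])-.046)<.002
if ok==2: print(robot.finish_job())
E
```

```text
0.04620376426984017 ((0.5496858358383179, 0.3419737219810486), (0.06974640488624573, 0.05537862703204155), 78.98594665527344)
0.04620029082925019 ((0.5348930358886719, 0.2639907896518707), (0.06857205182313919, 0.05465549975633621), 78.84148406982422)
the job is handed in; nothing more can be done
None
```

The job is handed in after about 22 s of robot time: the single-port pack was set on the mat, regripped by its ends and laid in the tilted bay, where it measures home in the low corner (x 34.5 mm, port towards that corner), and both neighbour packs are still seated on their pins.

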